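Cast block out of the push-and-turn mould press and into the vice

TASK

Take the cast resin block out of the mould press and clamp it in the bench vice for trimming, keeping it upright and disturbing nothing else. Open the press by pushing its bar-handled closure down against the spring and turning it anticlockwise past the safety stop without forcing it, lift it off and leave it standing flat on the bench, then press the ejector lever right down so that the block rises far enough to be gripped by its long sides. Lift the block out and stand it on the bench, so that you can take it again by its ends and stand it on the two rails in the middle of the vice's open jaws with its long sides facing the jaws, then slide the moving jaw up until the block is held against the fixed jaw.

Things in the scene. Friction and masses are not known exactly. Their poses are not given: they have to be found in the camera images.
- mould_press: Mould press, bolted down. Origin on the bench under the axis of its well, z up. Grey base plate 138 (x) x 186 (y) x 12 mm, from y = -75 to 111 mm; ejector lever on the +y side reaches y = 152 mm. Two side walls carry an aluminium mould block 130 (x) x 92 (y) mm, flat top 120 mm above the bench, with a 65 (x) x 33 (y) mm well through it.
- keeper (a point): Middle of the underside (z = 137 mm) of the overhang of the steel keeper on the press's +x side, 49 mm off the axis; its twin is on the -x side. Keepers are 48 mm wide (y), 43 to 64 mm off the axis, tops at z = 150 mm. A locked lug lies under each. On the side where a lug leaves when the closure turns anticlockwise the overhang has a lip 5 mm deep, 16 to 24 mm off its middle: the safety stop.
- press_ring (a joint): Spring ring round the well (radius 36.5 to 42 mm) that pushes the closure up: 0 when locked, negative when pushed in (m), +0.002 with the closure off (ring top then 132 mm above the bench). The closure must be 5.5 to 10 mm down (10 mm: it rests on the mould top) to turn past the safety stop; about 4 N of hand force at first, 11 N at 10 mm.
- closure_grip (a point): Point in the black bar handle of the loose closure (0.3 kg), on its axis, 34 mm above its underside. Steel disc, radius 41, 10 mm thick; two lugs at +x and -x, 20 mm wide, reaching radius 51 mm; bar 74 (x) x 14 (y) mm, from 10 to 46 mm above the underside. Axes: x along bar and lugs, z up. Locked at first: x within 0.06 rad of the press's x. Flat on the bench: z = 34 mm.
- closure_top (a point): Top centre of the closure's bar, 46 mm above its underside. How it opens: pushed in, turn it anticlockwise seen from above (positive about z), 50 to 70 degrees from locked; its lugs are then free of the keepers and it lifts straight up; raise it 25 mm or more before moving sideways. Clockwise it meets a wall after a few degrees. Not pushed in, it stops at the lip after about 7 degrees.
- lever_pad (a point): Top centre of the black pad (30 x 34 mm) at the outer end of the ejector lever, on the press's +y side, about 131 mm from the axis of the press. At rest the lever slopes up and this point is 68 mm above the bench; pressed right down it is 23 mm above the bench, a few mm farther out.
- eject_lever (a joint): Ejector lever: 0 at rest (up), 0.62 rad pressed right down. Pressing takes about 8 N at the pad; friction keeps it where it is left. It drives a ram that pushes the block up through the bottom of the well, by 38 mm at full travel.
- block_center (a point): Centre (half-way up) of the loose amber cast resin block, 62 (x) x 30 (y) x 56 (z) mm, 0.12 kg. At first in the well, long side along the press's x, top 2 mm below the mould top. Ejected, its top is at z = 156 mm, 6 mm above the keepers that flank its ends: grip it by its long sides, raise it 55 mm to clear them. Centre on the bench: z = 28 mm; on the vice rails: 48 mm.
- bench_vice: Small black machine vice, bolted down: 247 mm long along its y (-124 to 124 mm, handle at -y), 80 mm wide, 52 mm high; origin on the bench. Fixed jaw at +y; the moving jaw slides along y on two rails, tops 20 mm above the bench. Jaws 56 mm wide (x), tops 47 mm above the bench. A pillar 52 mm high stands at y = -16 to 6 mm, a release button at x = -40 to -29 mm beside it.
- vice_fixed_jaw (a point): Point on the face of the fixed jaw, at the middle of its width and at the height of the rail tops (20 mm). Axes as the vice's: +y into the fixed jaw; the gap between the jaws lies on the -y side of this point.
- vice_jaw_grip (a point): Point in the slim rear part of the moving jaw, 36 mm above the bench, at mid-width. This part is 40 mm wide (x), 20 mm long (y), 22 to 46 mm above the bench, and can be pinched across x from above. The jaw's face is 31.7 mm ahead (+y) of the point; its full 58 mm width begins 9 mm ahead. Axes as the vice's.
- bench_vice_jaw (a joint): Opening between the vice's jaws in m: 0 shut, 0.039 to 0.042 at first, 0.030 when they touch both long sides of the block. The quick release is set: the moving jaw slides along the vice's y with about 6 N and stays where it is left; the spindle handle does not turn.
- beaker_point (a point): Bystander: clear glass beaker, 44 mm across, 42 mm high. Point half-way up. Leave it alone.
- bottle_point (a point): Bystander: white plastic squeeze bottle with a pointed nozzle, 45 mm across, 136 mm high. Point half-way up. Leave it alone.
- mortar_point (a point): Bystander: small porcelain mortar, 53 mm across, 32 mm high. Point half-way up. Leave it alone.
- dish_point (a point): Bystander: glass dish, 72 mm across, 13 mm high. Point half-way up. Leave it alone. (The bench between press and vice is free from its front edge at x = 0.38 m to x = 0.57 m; a low fixture and the instrument stand behind that.)
Mind the look-alikes: they are no part of the job. What is shaped like the part that bears closure_grip but pink is not meant.

How it is judged:
By the outcome, as a careful person would: the job done as asked, in the order asked, and still so for the second after the job is handed in, with the robot touching nothing.
It also fails if it takes over 72 s, if anything falls off the work surface, if the arm or the gripper's body presses on something with over 40 N, if the wrist force passes 120 N, or if a joint passes its speed limit or range.

ROBOT

A 6-joint arm with a two-finger parallel gripper is mounted at the origin on a cart in front of the work surface, level with it; the furniture and walls round the work are solid. World frame = base frame: x ahead of the robot, y to its left, z up, the work surface at z = 0. Lengths are in m, angles in rad, forces in N, time in s.
With the tool pointing down it reaches from about 0.325 to 0.775 m from the base axis. Payload 5.5 kg.
Tool frame: the origin (TCP) lies between the finger pads; the fingertips stand 8 mm ahead of it and the grasp point (between the pads) lies 11 mm behind it (tcp_to_tips is the distance from the TCP to the fingertips, in m); z points along the fingers, y is the line along which they close (so a half turn about z gives the same grasp; the last joint's range is limited). The gripper opens to 88 mm and grips with 3 to 60 N. Pads are 20 mm wide; open, the fingers measure 115 mm over their backs; the gripper's body (75 mm by 178 mm) begins 61 mm behind the grasp point.
Start: joints at [-1.39, 0.091, 1.231, -0, 1.82, -0.057], TCP at [0.141, -0.583, 0.231] pointing down, gripper open.
Joint ranges: [-2.87, 2.87], [-0.86, 2.18], [0.17, 2.46], [-1.51, 4.65], [0.06, 2.69], [-2.65, 2.65]. Speed limits (rad/s): [2.57, 2.57, 3.01, 3.14, 3.14, 3.14].

INTERFACE

Orientations are given as a unit quaternion [w, x, y, z].
In Python, from bench import * gives the robot as it stands. Calls block until the motion is done:
- move_to(position, orientation): joint-space move of the TCP to a pose.
- move_l(position, speed=0.15, orientation=None): straight line of the TCP; orientation=None keeps the orientation; speed is the mean speed in m/s.
- movej(angles): joint-space move.
- gripper_open() and close(): open the fingers fully, or close them until they stop; the grip force is fixed at half the most.
- hold(seconds).
- inverse_kinematics(position, orientation): joint angles nearest the present ones, or None.
- state(): the state.
- get_image(name): name is "scene" or "side" or "wrist"; returns a dict with "frame" (400x640x3 uint8, blue, green, red), "depth" (400x640 float32, m along the optical axis (not along the pixel's ray), 0 where there is no reading), "camera_matrix" (3x3 intrinsics, pixels), "k1" (the pictures are not rectified: a ray, as slopes to the right and down, at radius r is drawn at 1 + k1 r^2 times it, then the intrinsics apply), "view" (4x4, takes a point from world to camera coordinates). Camera axes: x right, y up, looking along -z (the intrinsics and any distortion apply to the point x, -y, -z); pixel columns grow to the right and rows downward; lengths in m; the calibration is good to about 2 mm. A picture is of the moment at which its call begins.
A pose or a line that the arm cannot do raises IKError and nothing moves.
- job_done(): hands the job in; it is judged then, once.
The state is a dict: "time": time; "joint_pos": joint angles; "dq": joint speeds; "joint_torque": joint torques, N m; "ee_pos": TCP position; "ee_rot": TCP orientation; "ft_force": force on the tool from outside, world axes, zero at the start; "moment": the same for the moment, N m; "finger_gap": finger opening in m; "finger_force": force on a finger pad.
Only numpy, scipy, OpenCV 4.12 (cv2) and the standard library are available. Lean on these libraries where they do the work, as an engineer would, in place of code of your own. Each camera call takes 0.05 s, during which the arm holds its last target. There are 200 camera calls.

## Working session

There is one attempt and no reset: what is moved stays moved. The work goes in short steps, each a Python script; the robot and the scene stay as the last script left them, time stands still between calls to the robot, and variables do not carry over. Pictures are saved under pics/ and viewed, at most 13 in all, crops included, and the job is handed in when it is done.

```bash
ls; mkdir -p pics; cat > h.py <<'E'
import numpy as np, cv2
from bench import *
def snap(n,f=None):
    im=get_image(n)
    if f: cv2.imwrite('pics/'+f,im['frame'])
    np.savez('/tmp/'+n+'.npz',**{k:im[k] for k in('frame','depth','camera_matrix','k1','view')})
    return im
def load(n): return dict(np.load('/tmp/'+n+'.npz'))
def cloud(im):
    "world xyz per pixel"
    K=np.array(im['camera_matrix'],float);h,w=im['depth'].shape
    u,v=np.meshgrid(np.arange(w),np.arange(h))
    p=cv2.undistortPoints(np.stack([u,v],-1).reshape(-1,1,2).astype(float),K,np.array([float(im['k1']),0,0,0])).reshape(h,w,2)
    d=im['depth'];c=np.stack([p[...,0]*d,-p[...,1]*d,-d,np.ones_like(d)],-1)
    W=c@np.linalg.inv(im['view']).T
    W=W[...,:3];W[d==0]=np.nan
    return W
def proj(im,P):
    P=np.atleast_2d(P);c=np.c_[P,np.ones(len(P))]@im['view'].T
    x=c[:,0]/-c[:,2];y=-c[:,1]/-c[:,2];s=1+float(im['k1'])*(x*x+y*y);K=im['camera_matrix']
    return np.c_[K[0][0]*x*s+K[0][2],K[1][1]*y*s+K[1][2]]
def down(a):
    "tool down, tool y (closing line) at world angle a"
    # Rz(a-pi/2... ) * Rx(pi): tool y -> -y rotated
    b=a+np.pi/2
    return np.array([0,np.cos(b/2),np.sin(b/2),0])
E
python3 - <<'E'
from h import *
for n in('scene','side','wrist'):
    im=snap(n,n+'0.png'); print(n,np.linalg.inv(im['view'])[:3].round(3).tolist())
s=state();print(s['ee_rot'],s['time'],s['finger_gap'])
E
```

```text
pics
scene [[-0.669, 0.433, -0.605, -0.578], [-0.744, -0.398, 0.537, 0.986], [-0.008, 0.809, 0.588, 1.184]]
side [[0.944, -0.222, 0.244, 0.84], [0.33, 0.643, -0.691, -0.886], [-0.004, 0.733, 0.68, 1.016]]
wrist [[0.234, 0.943, 0.238, 0.207], [-0.972, 0.228, 0.056, -0.566], [-0.002, -0.244, 0.97, 0.383]]
[-7.52169070e-04  9.92939598e-01  1.18618656e-01 -5.70358254e-05] 0.15 0.08794190964366992
```

View pics/scene0.png

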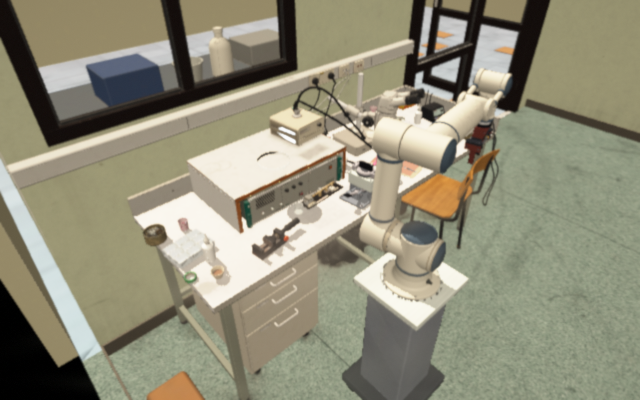

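View pics/side0.png

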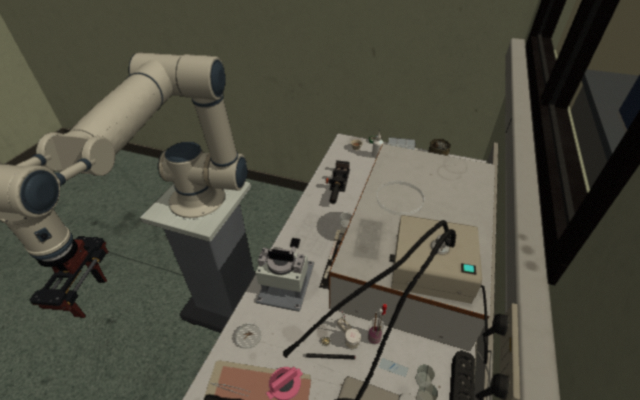

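Side view: the mould press is at about (283,275), with the closure's black bar at (281,255) and the lever pad at (295,243). The vice is at (340,182) and the bystanders are at (245,335) and (353,145). The candidates for the closure are the black-handled one on the press (281,255) and the pink one at (285,383); I choose the black one on the press. Next is a close crop.

```bash
python3 - <<'E'
from h import *
im=load('side');W=cloud(im)
for q in [(281,255),(295,243),(270,268),(285,383),(340,165),(335,195),(327,225),(245,335),(300,290),(353,145),(377,150)]:
    print(q,W[q[1],q[0]].round(3))
a=cv2.resize(im['frame'][225:315,235:335],None,fx=5,fy=5,interpolation=cv2.INTER_CUBIC)
b=cv2.resize(im['frame'][150:210,310:370],None,fx=5,fy=5,interpolation=cv2.INTER_CUBIC)
c=np.zeros((450,800,3),np.uint8);c[:450,:500]=a;c[:300,500:800]=b;cv2.imwrite('pics/crop.png',c)
E
```

```text
(281, 255) [ 0.497 -0.276  0.169]
(295, 243) [ 0.479 -0.143  0.068]
(270, 268) [ 0.472 -0.305  0.134]
(285, 383) [ 0.615 -0.546  0.022]
(340, 165) [0.479 0.351 0.03 ]
(335, 195) [0.523 0.146 0.047]
(327, 225) [0.532 0.026 0.004]
(245, 335) [ 0.451 -0.456  0.004]
(300, 290) [ 0.562 -0.306  0.069]
(353, 145) [0.492 0.506 0.034]
(377, 150) [0.605 0.489 0.044]
```

View pics/crop.png

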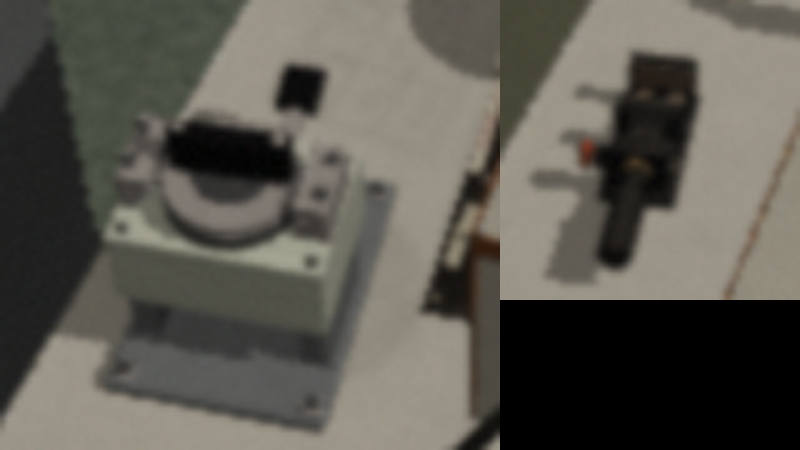

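```bash
python3 - <<'E'
from h import *
t=state()['time']
move_to([0.46,-0.26,0.34],down(-np.pi/2)); print(state()['time']-t, state()['joint_pos'])
im=snap('wrist','w_press.png'); W=cloud(im); np.save('/tmp/Wp.npy',W)
move_to([0.46,0.23,0.32],down(-np.pi/2)); print(state()['time']-t)
im2=snap('wrist','w_vice.png'); np.save('/tmp/Wv.npy',cloud(im2))
cv2.imwrite('pics/both.png',cv2.resize(np.vstack([im['frame'],im2['frame']]),(480,600),interpolation=cv2.INTER_AREA))
E
```

```text
1.7083000000000002 [-5.80097239e-01 -4.99952691e-02  1.17834606e+00 -3.00362126e-04
  2.01393754e+00  9.91520629e-01]
3.5417
```

View pics/both.png

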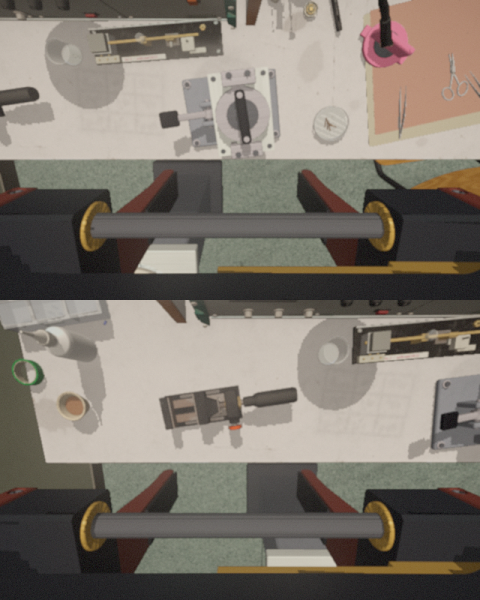

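The wrist view shows the press with its bar at full-resolution (324,156), the lever pad at (224,159), and the vice at about (267,140) in the second picture. The fixed jaw is at its left end (+y). Now I'll measure them.

```bash
python3 - <<'E'
from h import *
Wp=np.load('/tmp/Wp.npy');Wv=np.load('/tmp/Wv.npy')
def rect(W,z0,z1,xr,yr,img=None,dark=None):
    m=(W[...,2]>z0)&(W[...,2]<z1)&(W[...,0]>xr[0])&(W[...,0]<xr[1])&(W[...,1]>yr[0])&(W[...,1]<yr[1])
    if dark is not None: m&=dark
    P=W[m]; 
    if len(P)<5: print('few',len(P));return
    r=cv2.minAreaRect((P[:,:2]*1000).astype(np.float32)); print(len(P),'med z',np.median(P[:,2]).round(4),'c',np.round(r[0],1),'s',np.round(r[1],1),'a',round(r[2],2), 'pca',P[:,:2].mean(0).round(4)); return P
X=(.38,.60);Y=(-.40,-.06)
print('bar');P=rect(Wp,.158,.19,X,Y)
c=np.cov(P[:,:2].T);w,v=np.linalg.eigh(c);print('bar ang',np.degrees(np.arctan2(v[1,1],v[0,1])))
print('mould top');rect(Wp,.112,.124,X,Y)
print('keepers');rect(Wp,.144,.155,X,Y)
print('pad');rect(Wp,.055,.08,X,(-.19,-.1))
print('base');rect(Wp,.007,.018,X,Y)
im=cv2.imread('pics/w_press.png');im2=cv2.imread('pics/w_vice.png')
print('bench z',np.nanmedian(Wp[120:200,440:450,2]))
X=(.38,.60);Y=(.06,.42)
print('vice');rect(Wv,.038,.060,X,Y)
P=rect(Wv,.015,.060,X,(.2,.42))
# height profile along vice
m=(Wv[...,0]>.38)&(Wv[...,0]<.6)&(Wv[...,1]>.1)&(Wv[...,1]<.4)
ys,xs=np.where(m&(Wv[...,2]>.015));print(xs.min(),xs.max(),ys.min(),ys.max())
cr=im2[ys.min()-15:ys.max()+15,xs.min()-10:xs.max()+10];print(cr.shape,xs.min()-10,ys.min()-15)
cv2.imwrite('pics/vcrop.png',cv2.resize(cr,None,fx=4,fy=4,interpolation=cv2.INTER_CUBIC)[:600,:800])
zz=Wv[...,2]
for r in range(118,166,4): print(r,(zz[r,210:340:4]*1000).round().tolist())
E
```

```text
bar
981 med z 0.175 c [ 492.2 -267.5] s [74.1 13.9] a 9.41 pca [ 0.4936 -0.2673]
bar ang -170.56621347586392
mould top
2877 med z 0.1195 c [ 492.7 -267.4] s [131.1  92.2] a 6.73 pca [ 0.4973 -0.2669]
keepers
1776 med z 0.1494 c [ 492.7 -267.5] s [129.2  48. ] a 6.75 pca [ 0.4993 -0.2667]
pad
722 med z 0.0666 c [ 478.2 -148.9] s [30.  59.2] a 6.33 pca [ 0.4778 -0.1419]
base
3480 med z 0.0115 c [ 514.5 -205.5] s [197. 268.] a 6.63 pca [ 0.4961 -0.2168]
bench z 0.001070327087274725
vice
3945 med z 0.0458 c [513.5 210.6] s [ 93.8 321. ] a 16.05 pca [0.5034 0.2466]
3925 med z 0.0443 c [491.1 283.8] s [ 71.  169.9] a 3.48 pca [0.4964 0.289 ]
0 639 116 399
(299, 10, 3) -10 101
118 [-0.0, -0.0, 1.0, -1.0, -1.0, -1.0, -0.0, 0.0, -1.0, -1.0, -1.0, 0.0, -1.0, -0.0, -1.0, -2.0, -1.0, -1.0, -0.0, 1.0, 8.0, 9.0, 9.0, 8.0, 10.0, 6.0, 8.0, 8.0, 1.0, 1.0, 0.0, -1.0, -1.0]
122 [-1.0, -1.0, 0.0, 0.0, -2.0, 1.0, 0.0, -1.0, -1.0, 0.0, -0.0, -0.0, -0.0, 11.0, 9.0, 7.0, -0.0, -1.0, 1.0, -0.0, 1.0, 7.0, 10.0, 51.0, 52.0, 52.0, 52.0, 7.0, -1.0, 1.0, -3.0, 0.0, 1.0]
126 [-1.0, -2.0, -1.0, -1.0, -1.0, -0.0, 8.
[... 1227 characters left out ...]
47.0, 47.0, 46.0, 44.0, 43.0, 41.0, 19.0, 36.0, 20.0, 18.0, 52.0, 52.0, 52.0, 52.0, 9.0, -0.0, -0.0, -1.0, 1.0]
154 [0.0, -0.0, 47.0, 46.0, 48.0, 44.0, 24.0, 18.0, 20.0, 19.0, 19.0, 18.0, 19.0, 46.0, 46.0, 47.0, 46.0, 44.0, 44.0, 21.0, 19.0, 19.0, 20.0, 9.0, 53.0, 52.0, 51.0, 50.0, 9.0, 0.0, -1.0, -0.0, -1.0]
158 [-2.0, -0.0, 48.0, 46.0, 47.0, 46.0, 28.0, 19.0, 20.0, 18.0, 19.0, 18.0, 18.0, 43.0, 47.0, 45.0, 47.0, 45.0, -1.0, 1.0, 1.0, -0.0, 1.0, 8.0, 38.0, 42.0, 43.0, 40.0, -2.0, -0.0, -3.0, -1.0, -1.0]
162 [-2.0, 1.0, 46.0, 46.0, 45.0, 45.0, 31.0, 20.0, 20.0, 8.0, 9.0, -0.0, 1.0, -0.0, 46.0, 46.0, 46.0, 46.0, 7.0, 9.0, 6.0, 0.0, 2.0, 1.0, 37.0, 43.0, 43.0, 40.0, -0.0, 1.0, 1.0, -1.0, -1.0]
```

View pics/vcrop.png

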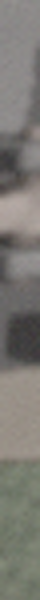

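```bash
python3 - <<'E'
from h import *
W=np.load('/tmp/Wv.npy')
R=(W[...,0]>.38)&(W[...,0]<.6)&(W[...,1]>.06)&(W[...,1]<.42)
def comps(z0,z1,mn=60):
    m=(R&(W[...,2]>z0)&(W[...,2]<z1)).astype(np.uint8); m[250:]=0
    n,l,s,c=cv2.connectedComponentsWithStats(m,connectivity=4)
    for i in range(1,n):
        if s[i,4]>mn:
            P=W[l==i]; r=cv2.minAreaRect((P[:,:2]*1000).astype(np.float32)); print((z0,z1),s[i,4],s[i,:4],'c',np.round(r[0],1),'s',np.round(r[1],1),'a',round(r[2],2),'z',np.median(P[:,2]).round(4))
comps(.0445,.0495);comps(.0495,.056);comps(.004,.013,40);comps(.004,.06,500)
# vice frame yaw candidates
im2=cv2.imread('pics/w_vice.png')
cv2.imwrite('pics/vc.png',cv2.resize(im2[100:190,200:360],None,fx=5,fy=5,interpolation=cv2.INTER_CUBIC))
E
```

```text
(0.0445, 0.0495) 691 [339 120  58  20] c [515.8 161.8] s [18.2 76.4] a 7.75 z 0.0466
(0.0445, 0.0495) 700 [256 123  24  44] c [497.5 293.4] s [57.4 26.4] a 7.33 z 0.0463
(0.0445, 0.0495) 545 [211 130  23  44] c [488.8 357.4] s [58.8 19. ] a 8.17 z 0.0463
(0.0495, 0.056) 564 [299 121  21  37] c [504.8 240. ] s [47.1 21.6] a 7.64 z 0.0513
(0.004, 0.013) 53 [423  67  16  20] c [584.7  73.7] s [31.7  8.8] a 37.99 z 0.0086
(0.004, 0.013) 444 [219 114 101  21] c [518.4 297.9] s [ 20.9 144.3] a 7.79 z 0.0083
(0.004, 0.013) 228 [233 141  28  13] c [491.4 332.6] s [12.4 39.1] a 8.22 z 0.0084
(0.004, 0.013) 51 [319 145   5  14] c [484.8 223.3] s [18.9  5.9] a 0.46 z 0.0086
(0.004, 0.013) 72 [281 154  25  10] c [474.3 265.5] s [ 9.6 36. ] a 8.53 z 0.0082
(0.004, 0.013) 107 [235 162  29   9] c [465.1 331.2] s [ 9.9 42.7] a 7.82 z 0.0083
(0.004, 0.06) 6053 [211 114 186  60] c [496.8 244.5] s [ 78.1 246.4] a 7.84 z 0.043
```

View pics/vc.png

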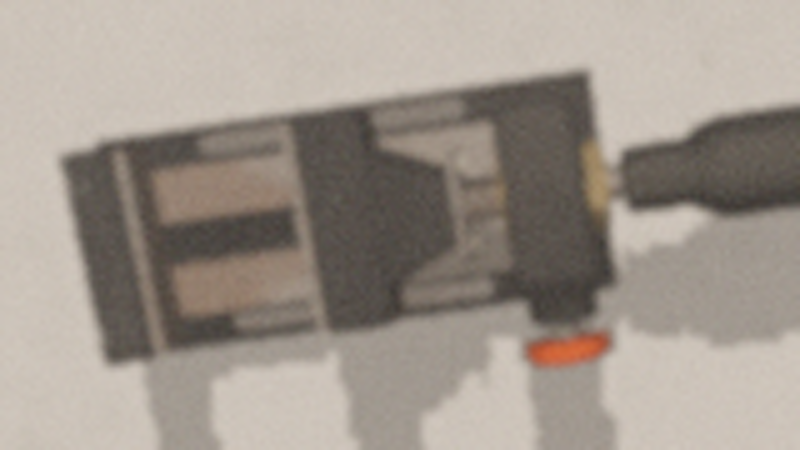

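The vice axis and gap are found: yaw 7.8°, opening about 41 mm, which matches the given sizes. The press is at (0.4925,-0.2675), yaw 6.7°. I'll start with the closure.

```bash
cat >> h.py <<'E'
d2r=np.pi/180
PO=np.array([.4925,-.2675]);PY=6.73*d2r
def pr(x,y): c,s=np.cos(PY),np.sin(PY); return PO+[c*x-s*y,s*x+c*y]
VY=7.8*d2r; VO=np.array([.4968,.2445])+.0073*np.array([np.cos(VY),np.sin(VY)])
def vi(x,y): c,s=np.cos(VY),np.sin(VY); return VO+[c*x-s*y,s*x+c*y]
def P3(p,z): return [float(p[0]),float(p[1]),float(z)]
def st(tag=''):
    s=state();print(tag,'t',round(s['time'],2),'p',np.round(s['ee_pos'],4),'F',np.round(s['ft_force'],1),'M',np.round(s['moment'],2),'gap',round(s['finger_gap'],4),'ff',np.round(s['finger_force'],1));return s
E
python3 - <<'E'
from h import *
W=np.load('/tmp/Wv.npy')
for x0,x1 in((.53,.57),(.57,.59),(.59,.61),(.61,.65)):
    print(x0,[(y,np.round(np.nanmax(np.where((W[...,0]>x0)&(W[...,0]<x1)&(W[...,1]>y)&(W[...,1]<y+.06),W[...,2],-1)),3)) for y in np.arange(-.1,.44,.06).round(2)])
a=(9.42-90)*d2r
move_to(P3(PO,.235),down(a)); st()
move_l(P3(PO,.154),.12); st('at bar')
close(); st('closed')
z=.154
for k in range(4):
    z-=.002 if k<3 else .0015
    move_l(P3(PO,z),.03); st('push')
E
```

```text
0.53 [(np.float64(-0.1), np.float64(0.003)), (np.float64(-0.04), np.float64(0.002)), (np.float64(0.02), np.float64(0.002)), (np.float64(0.08), np.float64(0.044)), (np.float64(0.14), np.float64(0.042)), (np.float64(0.2), np.float64(0.011)), (np.float64(0.26), np.float64(0.01)), (np.float64(0.32), np.float64(0.002)), (np.float64(0.38), np.float64(0.002)), (np.float64(0.44), np.float64(0.002))]
0.57 [(np.float64(-0.1), np.float64(0.009)), (np.float64(-0.04), np.float64(0.023)), (np.float64(0.02), np.float64(0.043)), (np.float64(0.08), np.float64(0.042)), (np.float64(0.14), np.float64(0.003)), (np.float64(0.2), np.float64(0.002)), (np.float64(0.26), np.float64(0.002)), (np.float64(0.32), np.float64(0.002)), (np.float64(0.38), np.float64(0.003)), (np.float64(0.44), np.float64(0.077))]
0.59 [(np.float64(-0.1), np.float64(0.05)), (np.float64(-0.04), np.float64(0.045)), (np.float64(0.02), np.float64(0.043)), (np.float64(0.08), np.float64(0.044)), (np.float64(0.14), np.float64(0.002)), (np.float64(0.2), np.float64(0.002)), (np.float64(0.26), np.float64(0.003)), (np.float64(0.32), np.float64(0
[... 472 characters left out ...]
079))]
 t 5.58 p [ 0.4929 -0.2667  0.2354] F [-0.2  0.8 -0.1] M [ 0.02  0.03 -0.01] gap 0.0878 ff 0.0
at bar t 6.4 p [ 0.4929 -0.2676  0.155 ] F [-0.9  0.  -0.3] M [ 0.05 -0.04  0.08] gap 0.088 ff 0.0
closed t 7.53 p [ 0.4925 -0.2678  0.154 ] F [ 0.  -0.7 -0.7] M [-0.22 -0.13  0.01] gap 0.014 ff 30.0
push t 7.78 p [ 0.4926 -0.2678  0.1527] F [-1.3 -1.   4.1] M [-0.14  0.17  0.03] gap 0.0139 ff 30.0
push t 8.03 p [ 0.4926 -0.2678  0.1505] F [-1.  -1.5  5. ] M [-0.18  0.32  0.09] gap 0.014 ff 30.0
push t 8.28 p [ 0.4926 -0.2678  0.1488] F [-2.1 -0.8  6.5] M [-0.19  0.38  0.02] gap 0.0138 ff 30.0
push t 8.53 p [ 0.4926 -0.2678  0.1476] F [-2.2 -0.7  7.8] M [-0.14  0.45  0.  ] gap 0.0136 ff 30.0
```

```bash
python3 - <<'E'
from h import *
z=.1455;move_l(P3(PO,z),.03);hold(.15); st('push')
for a in (30,45,66.7):
    if a==30:
        move_to(P3(PO,z),down((20-90)*d2r)); s=st(20)
        if abs(s['moment'][2])>1.5: break
    move_to(P3(PO,z),down((a-90)*d2r)); s=st(a)
    if abs(s['moment'][2])>1.5: print('STOP');break
E
```

```text
push t 8.93 p [ 0.4926 -0.2678  0.1468] F [-1.9 -0.9  7.2] M [-0.14  0.54  0.04] gap 0.0138 ff 30.0
20 t 9.22 p [ 0.493  -0.2675  0.1469] F [-1.  -0.9  7.2] M [0.02 0.21 0.2 ] gap 0.0133 ff 30.0
30 t 9.52 p [ 0.4931 -0.2674  0.1469] F [-2.  -0.3  7.9] M [-0.01  0.3   0.18] gap 0.0139 ff 30.0
45 t 9.88 p [ 0.4931 -0.2674  0.1469] F [-0.1 -0.1  8. ] M [-0.03  0.21  0.23] gap 0.0136 ff 30.0
66.7 t 10.32 p [ 0.4931 -0.2674  0.1469] F [-0.8 -0.6  7.2] M [-0.01  0.11  0.27] gap 0.0137 ff 30.0
```

```bash
python3 - <<'E'
from h import *
move_l(P3(PO,.215),.12); st('up')
C=np.array([.43,.06])
move_to(P3(C,.12),down(-80*d2r)); st()
move_l(P3(C,.030),.12); st()
z=.030
while z>.022:
    z-=.0015; move_l(P3(C,z),.03); s=st(round(z,4))
    if s['ft_force'][2]>3: break
gripper_open(); st('open')
move_l(P3(C,.10),.2)
move_to(P3(pr(0,132),.12)[:0] or P3(pr(0,.132),.13),down(PY)); close(); st('over lever')
im=snap('wrist','w2.png')
E
```

```text
up t 11.05 p [ 0.4922 -0.2672  0.2133] F [-0.   0.1 -4.2] M [-0.06 -0.07 -0.01] gap 0.014 ff 30.0
 t 12.48 p [0.4302 0.0596 0.12  ] F [ 0.4 -0.4 -2.9] M [ 0.01 -0.01  0.03] gap 0.0137 ff 30.0
 t 13.38 p [0.4306 0.06   0.0309] F [ 1.8 -0.8 -2.9] M [-0.03  0.04  0.  ] gap 0.0136 ff 30.0
0.0285 t 13.63 p [0.4304 0.06   0.0291] F [-0.1 -0.8 -3.9] M [ 0.02 -0.01 -0.03] gap 0.0141 ff 30.0
0.027 t 13.88 p [0.4299 0.06   0.027 ] F [ 0.   0.5 -4.4] M [0.01 0.   0.  ] gap 0.0137 ff 30.0
0.0255 t 14.13 p [0.4299 0.06   0.0253] F [-0.9 -0.9 -3.9] M [ 0.01 -0.    0.02] gap 0.014 ff 30.0
0.024 t 14.38 p [0.43   0.06   0.0239] F [ 0.6 -0.5 -3.1] M [ 0.    0.03 -0.02] gap 0.014 ff 30.0
0.0225 t 14.63 p [0.43   0.06   0.0239] F [-4.7 -0.8  6. ] M [-0.01  0.89  0.01] gap 0.0141 ff 30.0
open t 15.84 p [0.43   0.06   0.0225] F [ 0.8 -0.6 -0.9] M [-0.05  0.05  0.04] gap 0.0878 ff 0.0
over lever t 19.4 p [ 0.477  -0.1364  0.13  ] F [-0.2 -0.3  0. ] M [-0.03 -0.11  0.04] gap 0.0005 ff 0.0
```

View pics/w2.png

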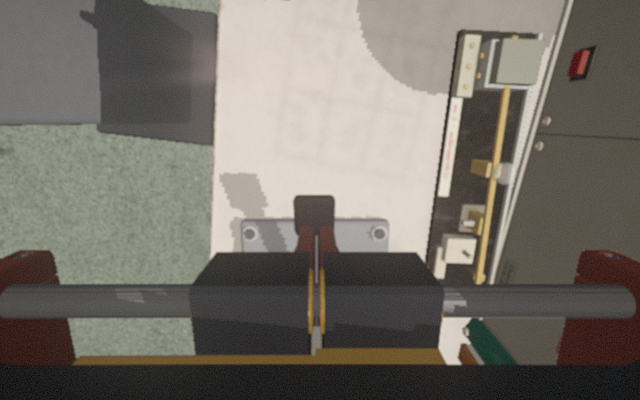

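The closed fingers stand over the black lever pad, seen at (315,210). I'll press it now.

```bash
python3 - <<'E'
from h import *
move_l(P3(pr(0,.131),.078),.15); st()
move_l(P3(pr(0,.134),.034),.06); st()
z=.034
while z>.027:
    z-=.0012; move_l(P3(pr(0,.134),z),.03); s=st(round(z,4))
    if s['ft_force'][2]>18: break
move_l(P3(pr(0,.134),.10),.2)
move_l(P3(pr(0,.134),.235),.3); gripper_open()
move_to(P3(pr(0,0),.26),down(PY-np.pi/2)); st()
im=snap('wrist');W=cloud(im)
def q(z0,z1,X,Y):
    m=(W[...,2]>z0)&(W[...,2]<z1)&(W[...,0]>X[0])&(W[...,0]<X[1])&(W[...,1]>Y[0])&(W[...,1]<Y[1])&(np.arange(400)[:,None]<320)
    P=W[m]
    if len(P)<5: print('few',len(P));return
    r=cv2.minAreaRect((P[:,:2]*1000).astype(np.float32));print(len(P),np.round(r,1) if 0 else r,np.median(P[:,2]))
q(.152,.165,(.44,.55),(-.31,-.22)); q(.144,.1515,(.4,.6),(-.31,-.22)); q(.012,.09,(.42,.53),(-.155,-.1))
a=im['frame'];cv2.imwrite('pics/w3.png',a)
E
```

```text
t 19.95 p [ 0.4769 -0.1375  0.0781] F [-0.3  0.1  0.6] M [-0.06 -0.1  -0.03] gap 0.0008 ff 0.0
 t 20.83 p [ 0.4781 -0.1354  0.0358] F [ 1.1 -1.7  5.9] M [-0.36 -0.19  0.01] gap 0.0003 ff 2.4
0.0328 t 21.08 p [ 0.4782 -0.1355  0.035 ] F [-0.1 -1.4  7.4] M [-0.41 -0.07  0.  ] gap 0.0003 ff 3.1
0.0316 t 21.33 p [ 0.4782 -0.1356  0.0343] F [-2.5 -2.   9.8] M [-0.41  0.17 -0.03] gap 0.0003 ff 4.6
0.0304 t 21.58 p [ 0.4783 -0.1357  0.0341] F [-4.  -1.6 14.3] M [-0.33  0.61 -0.02] gap 0.0004 ff 7.1
0.0292 t 21.83 p [ 0.4784 -0.1358  0.0339] F [-5.3 -0.3 19.8] M [-0.2   1.03 -0.04] gap 0.0008 ff 9.8
 t 25.53 p [ 0.4925 -0.2672  0.2599] F [-0.2  0.6  0.1] M [-0.01  0.02 -0.04] gap 0.0876 ff 0.0
2563 ((494.91717529296875, -265.99261474609375), (113.1696548461914, 33.41108703613281), 5.815187931060791) 0.15578169435303496
2367 ((492.43902587890625, -267.4100341796875), (126.77129364013672, 47.74040603637695), 7.026292324066162) 0.1492519757737646
599 ((495.1242980957031, -136.61061096191406), (67.99578094482422, 36.26750946044922), 0.35879185795783997) 0.023175768305670696
```

View pics/w3.png

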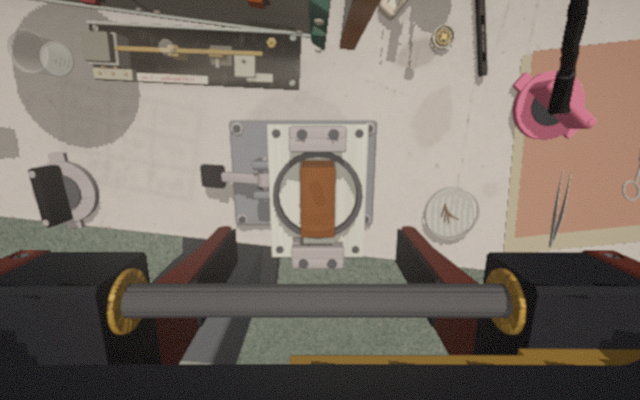

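The amber block has risen in the well, at (317,200), with its top at 156 mm. The lever is fully down and the closure stands flat on the bench at (65,190). Next I lift the block out.

```bash
python3 - <<'E'
from h import *
move_l(P3(PO,.1435),.13); st('at')
close(); st('closed')
move_l(P3(PO,.206),.12); st('up')
B=np.array([.47,-.05])
move_to(P3(B,.10),down(-82*d2r)); st()
z=.047;move_l(P3(B,z),.1); st()
while z>.039:
    z-=.0012; move_l(P3(B,z),.03); s=st(round(z,4))
    if s['ft_force'][2]>3: break
gripper_open();st('open')
move_l(P3(B,.13),.2)
move_to(P3(B,.15),down(8*d2r)); st()
im=snap('wrist');W=cloud(im)
m=(W[...,2]>.05)&(W[...,2]<.062)&(abs(W[...,0]-.47)<.06)&(abs(W[...,1]+.05)<.05)
P=W[m];r=cv2.minAreaRect((P[:,:2]*1000).astype(np.float32));print(len(P),r,np.median(P[:,2]) if len(P) else 0)
cv2.imwrite('pics/w4.png',im['frame'])
E
```

```text
at t 26.63 p [ 0.4929 -0.2678  0.1447] F [-0.4  0.2 -0.5] M [ 0.02 -0.02  0.01] gap 0.0879 ff 0.0
closed t 27.56 p [ 0.4925 -0.2675  0.1434] F [-0.   0.6  0.4] M [-0.06 -0.01  0.03] gap 0.0299 ff 29.9
up t 28.23 p [ 0.4924 -0.2674  0.2053] F [ 0.9  0.1 -1.3] M [0.01 0.02 0.05] gap 0.0298 ff 29.9
 t 29.19 p [ 0.4705 -0.0507  0.1007] F [-0.1 -0.  -1.4] M [ 0.03 -0.   -0.01] gap 0.0297 ff 29.9
 t 29.88 p [ 0.4703 -0.0503  0.0474] F [ 0.3  0.5 -1.8] M [ 0.03 -0.01 -0.04] gap 0.0301 ff 29.9
0.0458 t 30.12 p [ 0.4704 -0.0501  0.0464] F [ 0.1 -0.2 -0.7] M [ 0.01 -0.   -0.  ] gap 0.0294 ff 29.9
0.0446 t 30.38 p [ 0.47   -0.05    0.0446] F [ 0.  -0.3 -0.6] M [0.02 0.01 0.02] gap 0.0298 ff 29.9
0.0434 t 30.62 p [ 0.4699 -0.05    0.0433] F [ 0.2 -1.4 -0.6] M [ 0.03 -0.03  0.07] gap 0.0297 ff 29.9
0.0422 t 30.88 p [ 0.4702 -0.0502  0.0428] F [-0.9 -0.4  4.5] M [-0.08  0.39  0.01] gap 0.0302 ff 30.0
open t 31.88 p [ 0.47   -0.05    0.0422] F [ 0.4 -0.8  0.3] M [0.04 0.01 0.02] gap 0.0877 ff 0.0
 t 33.88 p [ 0.4697 -0.0499  0.1491] F [-0.5 -0.3 -0.9] M [-0.1  -0.08 -0.02] gap 0.088 ff 0.0
2767 ((470.6136169433594, -49.54534912109375), (62.040592193603516, 30.248640060424805), 8.026981353759766) 0.055384477519856534
```

View pics/w4.png

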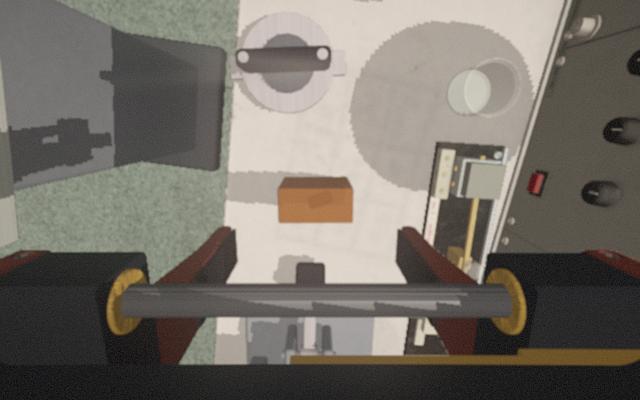

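The block stands upright at (315,200) and measures 62x30 mm at 8.0°. The closure is flat at (287,60). Now I regrip the block by its ends and take it to the vice.

```bash
python3 - <<'E'
from h import *
B=np.array([.4706,-.0495])
move_l(P3(B,.039),.13); st('at')
close(); st('closed')
move_l(P3(B,.13),.15)
V=vi(0,.0825);print(V)
move_to(P3(V,.13),down(VY)); st('over'); 
move_l(P3(V,.085),.12); hold(.1); st()
z=.064;move_l(P3(V,z),.06); st()
while z>.054:
    z-=.0012; move_l(P3(V,z),.03); s=st(round(z,4))
    if s['ft_force'][2]>3: break
E
```

```text
at t 34.92 p [ 0.4712 -0.0496  0.04  ] F [-0.1  0.  -0.1] M [-0.04 -0.14  0.05] gap 0.0875 ff 0.0
closed t 35.45 p [ 0.4707 -0.0496  0.0394] F [-1.  -0.5  2.1] M [-0.08  0.11  0.01] gap 0.0619 ff 30.0
[0.49283592 0.32722742]
over t 37.62 p [0.4933 0.3262 0.1299] F [ 0.1 -0.  -1. ] M [-0.01 -0.1  -0.03] gap 0.0621 ff 30.0
 t 38.24 p [0.4935 0.3273 0.0863] F [-0.9  0.2 -1.2] M [-0.06 -0.05 -0.04] gap 0.0616 ff 30.0
 t 38.74 p [0.4925 0.3271 0.0633] F [ 0.3  0.1 -0.2] M [-0.05 -0.07 -0.05] gap 0.0617 ff 30.0
0.0628 t 38.99 p [0.4929 0.3273 0.063 ] F [ 0.2 -0.9 -1.1] M [-0.06 -0.1   0.03] gap 0.0624 ff 30.0
0.0616 t 39.24 p [0.4928 0.3272 0.0616] F [ 0.4 -0.5 -0.6] M [-0.07 -0.08 -0.02] gap 0.0618 ff 30.0
0.0604 t 39.49 p [0.4928 0.3272 0.0603] F [ 0.4 -0.3 -1.7] M [-0.04 -0.07 -0.03] gap 0.0619 ff 30.0
0.0592 t 39.74 p [0.4929 0.3273 0.0592] F [ 0.5 -0.2 -0.2] M [ 0.  -0.1 -0. ] gap 0.062 ff 30.0
0.058 t 39.99 p [0.4929 0.3273 0.0592] F [-2.5 -1.6  5.2] M [-0.31  0.42  0.02] gap 0.0617 ff 30.0
```

Contact came at the rail height. I'll release the block, rise and look.

```bash
python3 - <<'E'
from h import *
V=vi(0,.0825)
gripper_open();move_l(P3(V,.12),.2)
G=vi(0,.0275); move_l(P3(G,.16),.2); st()
im=snap('wrist','w5.png');W=cloud(im)
c,s=np.cos(VY),np.sin(VY);d=W[...,:2]-VO;X=c*d[...,0]+s*d[...,1];Y=-s*d[...,0]+c*d[...,1]
m=(abs(X)<.05)&(abs(Y-.07)<.07);Z=W[...,2]
for n,mm in(('block',m&(Z>.070)&(Z<.082)),('jaws',m&(Z>.0445)&(Z<.0495)),('pillar',(abs(X)<.03)&(abs(Y)<.03)&(Z>.0495)&(Z<.055))):
    mm[330:]=False
    k,l,t,_=cv2.connectedComponentsWithStats(mm.astype(np.uint8),connectivity=4)
    for i in range(1,k):
        if t[i,4]>150:
            r=cv2.minAreaRect(np.c_[X[l==i],Y[l==i]].astype(np.float32)*1000);print(n,t[i,4],np.round(r[0],1),np.round(r[1],1),round(r[2],1),np.median(Z[l==i]).round(4), 'y',np.percentile(Y[l==i],[1,99]).round(4))
E
```

```text
t 41.55 p [0.5001 0.2727 0.1589] F [ 0.7  0.2 -0.8] M [-0.07  0.   -0.04] gap 0.0879 ff 0.0
block 3386 [ 2.  82.3] [29.4 62.2] 89.9 0.0752 y [0.0678 0.097 ]
jaws 1448 [  0.3 113.2] [17.8 57.6] 89.8 0.0461 y [0.1043 0.1221]
jaws 1688 [ 0.7 48.9] [57.8 26.2] 0.2 0.0462 y [0.0376 0.0619]
pillar 1153 [ 0.8 -4.9] [21.2 47.1] 89.8 0.0513 y [-0.0152  0.0053]
```

View pics/w5.png

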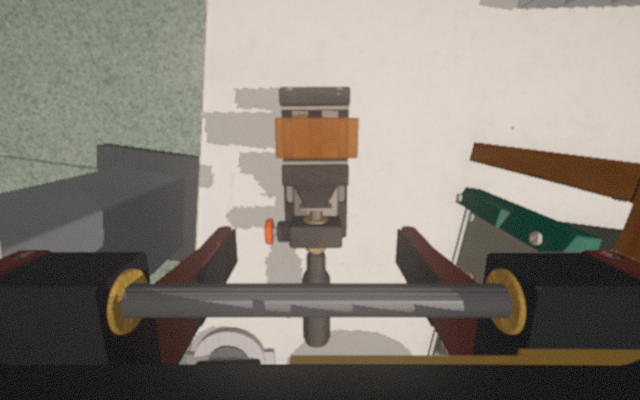

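The block is upright on the rails at (317,138), square to the jaws. Next I pinch the moving jaw's rear part and slide it.

```bash
python3 - <<'E'
from h import *
y=.0272
move_l(P3(vi(.0005,y),.060),.15); st()
move_l(P3(vi(.0005,y),.033),.08); st('down')
close(); s=st('closed')
v=np.array([-np.sin(VY),np.cos(VY),0])
y0=y;y+=.008;move_l(P3(vi(.0005,y),.033),.04);s=st('slid')
while y-y0<.016:
    y+=.001; move_l(P3(vi(.0005,y),.033),.03); s=state(); f=s['ft_force']@v
    print(round(y-y0,4),round(((s['ee_pos'][:2]-vi(.0005,y0))@v[:2])*1000,2),round(f,1))
    if f<-18: break
st()
E
```

```text
t 42.42 p [0.5012 0.2729 0.0609] F [0.6 0.  0.5] M [-0.08 -0.08  0.02] gap 0.0881 ff 0.0
down t 42.9 p [0.5004 0.2723 0.0322] F [ 0.  -0.1  0.6] M [-0.02 -0.08 -0.05] gap 0.088 ff 0.0
closed t 43.77 p [0.4992 0.2724 0.0329] F [-5.9 -1.3  2.9] M [-0.15  1.1   0.08] gap 0.0351 ff 27.1
slid t 44.12 p [0.4982 0.2794 0.0328] F [-6.7 -3.8  5.2] M [-0.8   1.13  0.1 ] gap 0.0355 ff 27.8
0.009 7.66 -4.8
0.01 8.44 -6.5
0.011 9.37 -6.5
0.012 10.36 -6.6
0.013 11.38 -6.6
0.014 12.18 -6.1
0.015 12.22 -9.9
0.016 12.27 -13.9
 t 46.12 p [0.4974 0.2844 0.0328] F [ -7.2 -15.    7.5] M [-2.43  1.1   0.18] gap 0.0356 ff 29.9
```

```bash
python3 - <<'E'
from h import *
y=.0272+.0165
move_l(P3(vi(.0005,y),.033),.03); st()
y=.0272+.0125
gripper_open(); p=state()['ee_pos']; move_l(P3(p[:2],.07),.1); move_l(P3(vi(0,.0275),.18),.25); st()
im=snap('wrist','w6.png');W=cloud(im)
c,s=np.cos(VY),np.sin(VY);d=W[...,:2]-VO;X=c*d[...,0]+s*d[...,1];Y=-s*d[...,0]+c*d[...,1]
m=(abs(X)<.05)&(abs(Y-.07)<.07);Z=W[...,2]
for n,mm in(('block',m&(Z>.070)&(Z<.082)),('jaws',m&(Z>.0445)&(Z<.0495))):
    mm[330:]=False
    k,l,t,_=cv2.connectedComponentsWithStats(mm.astype(np.uint8),connectivity=4)
    for i in range(1,k):
        if t[i,4]>150:
            r=cv2.minAreaRect(np.c_[X[l==i],Y[l==i]].astype(np.float32)*1000);print(n,t[i,4],np.round(r[0],1),np.round(r[1],1),round(r[2],1),np.median(Z[l==i]).round(4))
E
```

```text
t 46.38 p [0.4975 0.2845 0.0329] F [ -6.1 -16.2   7.5] M [-2.61  1.11  0.15] gap 0.0353 ff 30.3
 t 48.42 p [0.5    0.2726 0.1783] F [ 0.3 -0.6 -0.4] M [-0.02 -0.08  0.01] gap 0.0879 ff 0.0
block 2926 [ 1.9 88.8] [28.9 62.1] 90.0 0.0752
jaws 1225 [  0.2 113.6] [17.5 57.5] 90.0 0.0461
jaws 1413 [ 0.6 59.8] [57.6 23. ] 0.1 0.0462
```

View pics/w6.png

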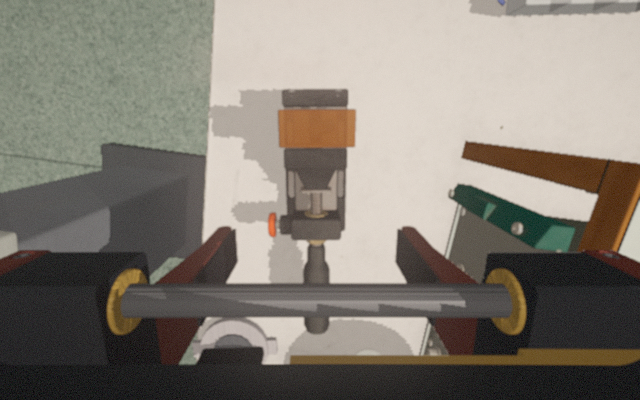

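The block is upright and held between both jaws, at (317,128). The tool is clear, so I hand the job in.

```bash
python3 -c "
from bench import *
print(job_done())"
```

```text
the job is handed in; nothing more can be done
None
```

The job is handed in: the resin block is upright on the vice rails, clamped between the two jaws, and about 1.5 mm off the middle of their width; the closure stands flat on the bench, the ejector lever is fully down, and the robot clock was at about 48 s of the 72 s allowed.

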